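# Nest the empty parts trays at the loudspeaker bench

### The arm

A 6-joint arm with a two-finger parallel gripper is mounted at the origin on the work surface. World frame = base frame: x ahead of the robot, y to its left, z up, the work surface at z = 0. Lengths are in m, angles in rad, forces in N, time in s.
With the tool pointing down it reaches from about 0.375 to 0.975 m from the base axis. Payload 3.8 kg.
Tool frame: the origin (TCP) lies midway between the tips of the shut fingers; the grasp point (between the pads) lies 19 mm behind it; z points along the fingers, y is the line along which they close (so a half turn about z gives the same grasp; the last joint's range is limited). The gripper opens to 85 mm and grips with 20 to 120 N. Pads are 22 mm wide; open, the fingers measure 114 mm over their backs; the gripper's body (76 mm by 85 mm) begins 54 mm behind the grasp point. The pads swing forward as they close: fully open they stand 13 mm farther back than shut.
Start: joints at [-1.383, 0.264, 1.604, -0, 1.274, -0.037], TCP at [0.15, -0.658, 0.231] pointing down, gripper open.
Joint ranges: [-2.63, 2.63], [-0.94, 2.18], [0.31, 2.57], [-1.31, 4.45], [0, 2.66], [-2.55, 2.55]. Speed limits (rad/s): [2.57, 2.57, 3.14, 3.14, 3.14, 3.14].

### API

Orientations are given as a rotation vector (axis times angle).
In Python, from station import ctrl gives the robot as it stands.
- The arm moves only by the tool apply_moves, never from a script. Its argument "motion" is one flat list of numbers, 7 for each row, row after row: the shift along the tool's x, y, z normalised to -1 to 1, where 1 is 500 mm, then the turn, a rotation vector about the tool's x, y, z normalised to -1 to 1, where 1 is 45 degrees, then the opening, from 0 (shut) to 1 (fully open). A call has exactly 10 rows; each row is the pose to reach, as a shift and turn from the pose commanded when the call began, along the tool's axes at that moment; what a row does not reach only later rows make up. A row lasts 1/12 s, in which the tool goes at most 41.7 mm and 7.16 degrees, less where a joint would pass 70% of its speed; a pose out of reach is approached as far as the arm can. A call with a number of a shift or a turn outside -1 to 1 is refused whole. A call with a gripper value outside its range is refused whole. The fingers move at their own pace and stop on an object; the grip force is fixed at half the most. Time passes only in rows, so rows that repeat a pose let the fingers close, or fill a call up. It gives the time, the measured TCP pose, the force, the opening and the grip force at its end, in the units of the state.
- ctrl.read_state(): the state, without advancing time (a new reading comes with each control period).
- ctrl.snapshot(name): name is "scene" or "side" or "wrist"; returns a dict with "img" (480x640x3 uint8, blue, green, red), "mtx" (3x3 intrinsics, pixels), "dist" ([k1, k2, p1, p2, k3] as OpenCV has them; the pictures are not rectified), "world_from_camera" (4x4, takes a point from camera to world coordinates). Camera axes: x right, y down, z forward; pixel columns grow to the right and rows downward; lengths in m; the calibration is good to about 2 mm. A picture is of the moment at which its call begins. There is no depth.
- ctrl.finish_job(): hands the job in; it is judged then, once.
Trained networks look in the newest picture that a camera, given by its name, has taken for a name from the list of things; names that differ only in an ending like _2 or _b are one class to them, and where a whole thing is asked for, a point or a joint stands for the part that bears it (a point fixed in the world has none). Each returns a list of dicts, best first, with "p" (0 to 1); they miss things now and then, are a little off and sometimes report something else, mostly with a low value. They report only what shows in the picture. A call takes as long as a camera call. They do not tell look-alikes from the thing itself.
- ctrl.masks_of(camera, label): "pixels" (480x640 bool, what is visible of it) and "box" ([left, top, width, height] in pixels, round what is visible of it).
- ctrl.tip_of(camera, label): "pixel" ([column, row] in pixels: a listed point, or the origin of a listed thing).
The state is a dict: "clock": time; "joint_positions": joint angles; "qd": joint speeds; "joint_efforts": joint torques, N m; "eef_pos": TCP position; "orientation": TCP orientation; "force": force on the tool from outside, world axes, zero at the start; "moment": the same for the moment, N m; "grip_width": opening from 0.0 (shut) to 1.0 (fully open); "grasp_force": force on a finger pad.
Only numpy, scipy, OpenCV 4.12 (cv2) and the standard library are available. Lean on these libraries where they do the work, as an engineer would, in place of code of your own. Each camera call takes 0.05 s, during which the arm holds its last target. There are 200 camera calls.

### The job

The three open-fronted parts trays are empty: put them away one inside the other by size, sliding them along the bench without picking them up. Slide the orange tray closed end first through the open front of the blue tray until it is fully home against the blue tray's closed end, with the yellow tray likewise fully home inside the orange one. Leave the two round loudspeaker drivers and the jar where they are.

Things in the scene. Friction and masses are not known exactly. Their poses are not given: they have to be found in the camera images.
- big_tray: blue open-top tray screwed to the bench, 200 mm long (x) x 200 wide (y) x 56 high. Walls 5 mm, floor 3 mm, bevelled to a thin edge at the mouth. Closed end at +x (inner face x = +95 mm), two sides, open mouth at x = -100 mm; inner width 190. Origin: centre of underside, z up
- mid_tray: loose orange open-top tray, 150 mm long (x) x 145 wide x 51 high, walls 4, floor 3, bevelled at the mouth, inner width 137; 0.17-0.34 kg. Closed end at +x (inner face x = +71 mm), open mouth at -x. Underside slopes up 5 mm over the last 20 mm at the closed end. Origin: centre of underside, z up. Fully home: origin 20 mm to +x of blue's, 3 mm up. Fingers inside, pushing on its closed end, tow it
- small_tray: loose yellow open-top tray, same form: 105 mm long (x) x 92 wide x 46 high, walls 4, floor 3, inner width 84; 0.08-0.17 kg. Closed end at +x (inner face x = +48.5 mm), open mouth at -x, same sled slope under the closed end (in both the inner floor there rises to 8 mm). Origin: centre of underside, z up. Fully home: origin 18.5 mm to +x of orange's origin, 3 mm up
- woofer: large round loudspeaker driver, black and grey, 130 mm across, 65 mm high; bystander, origin at its underside
- tweeter: small round loudspeaker driver, 72 mm across, 35 mm high, stands near the work; bystander, origin at its underside
- glue_jar: round closed jar with a white cap, 60 mm across, 80 mm high; bystander, origin at its underside
Things that resemble listed ones, but are neither listed nor needed, are in the scene too. Of the things that look like the small_tray, take the one that is farthest from the robot's base at the start.

How it is judged:
By the outcome, as a careful person would: the job done as asked, in the order asked, and still so for the second after the job is handed in, with the robot touching nothing.
It also fails if it takes over 72 s, if anything falls off the work surface, if the arm or the gripper's body presses on something with over 40 N, if the wrist force passes 120 N, or if a joint passes its speed limit or range.

## Working session

There is one attempt and no reset: what is moved stays moved. The work goes in short steps, Python scripts to look and compute and a tool call to move; the robot and the scene stay as the last step left them, time stands still between calls to the robot, and variables do not carry over. Pictures are saved under pics/ and viewed, at most 10 in all, crops included, and the job is handed in when it is done.

Besides the shell and the picture viewer there is one more tool, called after ">>>" as a command line: name --argument value ..., lists and objects as JSON in quotes. apply_moves: Moves the arm, as the interface text tells. Scaled input: -1 to 1 covers 500 mm each way for a shift and 45 degrees each way for a turn. Its arguments: {"type":"object","properties":{"motion":{"type":"array"}},"required":["motion"]}

```bash
mkdir -p pics; ls
cat > h.py <<'E'
import numpy as np, cv2
from station import ctrl
def ray(s,px,z):
    u=cv2.undistortPoints(np.array([[px]],float),s['mtx'],np.array(s['dist'],float))[0,0]
    T=np.array(s['world_from_camera']);d=T[:3,:3]@[u[0],u[1],1];o=T[:3,3]
    return o+d*(z-o[2])/d[2]
def proj(s,P):
    T=np.linalg.inv(np.array(s['world_from_camera']))
    return cv2.projectPoints(np.array(P,float).reshape(-1,3),cv2.Rodrigues(T[:3,:3])[0],T[:3,3],np.array(s['mtx'],float),np.array(s['dist'],float))[0].reshape(-1,2)
E
python3 - <<'E'
from h import *
st=ctrl.read_state();print({k:np.round(v,3).tolist() for k,v in st.items()})
ims=[]
for c in ['scene','side']:
    s=ctrl.snapshot(c);s['mtx']=np.array(s['mtx'],float);cv2.imwrite(f'pics/{c}0.png',s['img'])
    print(c,np.round(s['world_from_camera'],2).tolist())
    for l in ['big_tray','mid_tray','small_tray','woofer','tweeter','glue_jar']:
        for d in ctrl.tip_of(c,l):
            if d['p']>.2: print(l,round(d['p'],2),np.round(d['pixel']),np.round(ray(s,d['pixel'],0),3))
E
```

```text
pics
{'clock': 0.0, 'joint_positions': [-1.383, 0.265, 1.605, 0.0, 1.274, -0.037], 'qd': [-0.0, -0.002, 0.001, -0.001, 0.001, 0.001], 'joint_efforts': [-0.001, -51.511, -36.732, -0.0, 0.013, -0.0], 'eef_pos': [0.15, -0.657, 0.23], 'orientation': [-3.12, -0.352, 0.0], 'force': [-0.076, -0.393, 0.268], 'moment': [0.042, 0.002, 0.003], 'grasp_force': 0.0, 'grip_width': 0.999}
scene [[0.84, 0.45, -0.3, 0.83], [0.54, -0.68, 0.49, -0.53], [0.02, -0.58, -0.82, 0.84], [0.0, 0.0, 0.0, 1.0]]
big_tray 0.22 [308. 334.] [ 0.621 -0.226  0.   ]
mid_tray 0.71 [308. 338.] [ 0.626 -0.232  0.   ]
small_tray 0.96 [244. 286.] [ 0.452 -0.21   0.   ]
small_tray 0.7 [184. 251.] [ 0.286 -0.213  0.   ]
small_tray 0.63 [263. 202.] [ 0.344 -0.006 -0.   ]
woofer 0.64 [450. 253.] [0.777 0.106 0.   ]
tweeter 0.71 [415. 293.] [ 0.756 -0.027  0.   ]
glue_jar 0.66 [180. 344.] [ 0.428 -0.377  0.   ]
side [[-0.88, -0.33, 0.33, 0.17], [-0.47, 0.61, -0.64, 0.64], [0.01, -0.72, -0.69, 0.79], [0.0, 0.0, 0.0, 1.0]]
big_tray 0.61 [212. 398.] [0.54  0.306 0.   ]
mid_tray 0.62 [315. 194.] [ 0.64  -0.227  0.   ]
small_tray 0.77 [463. 251.] [ 0.289 -0.208 -0.   ]
small_tray 0.68 [390. 226.] [ 0.45  -0.207 -0.   ]
woofer 0.62 [172. 265.] [0.784 0.102 0.   ]
tweeter 0.57 [222. 230.] [ 0.754 -0.028  0.   ]
glue_jar 0.73 [428. 186.] [ 0.426 -0.377  0.   ]
```

View pics/scene0.png

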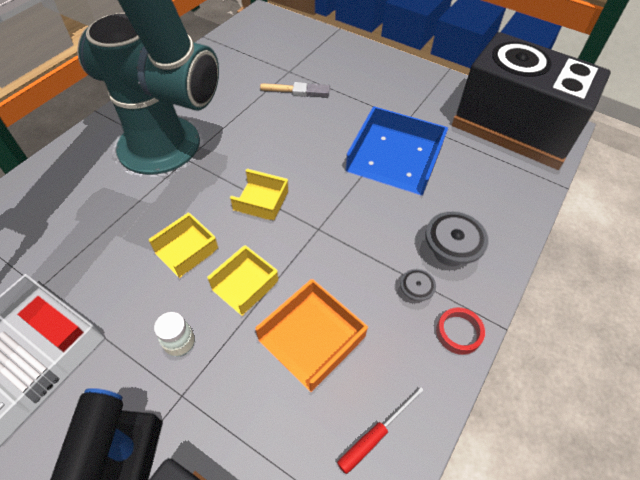

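View pics/side0.png

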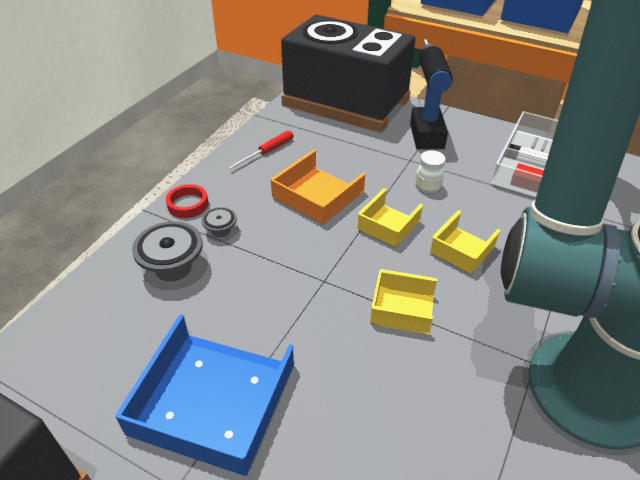

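The scene picture shows the blue tray at (397,150), the orange tray at (311,335), the tweeter at (416,286), the woofer at (456,238) and the jar at (173,333). There are three yellow trays, at scene pixels (244,280), (183,243) and (261,194). Their distances from the base are 0.50, 0.36 and 0.34 m, so the one at (244,280) is the farthest and fits the description. Next I'll fit poses by silhouette in both views and make the confirming crop.

```bash
cat >> h.py <<'E'
from scipy.optimize import minimize
DIM={'big':(.2,.2,.056,.005,.003),'mid':(.15,.145,.051,.004,.003),'small':(.105,.092,.046,.004,.003)}
HUE={'big':(105,125),'mid':(8,18),'small':(22,34)}
def parts(n):
    L,W,H,t,f=DIM[n];b=[(-L/2,L/2,-W/2,W/2,0,f),(L/2-t,L/2,-W/2,W/2,0,H),(-L/2,L/2,-W/2,-W/2+t,0,H),(-L/2,L/2,W/2-t,W/2,0,H)]
    return [np.array([[x,y,z] for x in q[:2] for y in q[2:4] for z in q[4:]]) for q in b]
def tf(p,P):
    c,s=np.cos(p[2]),np.sin(p[2]);P=np.asarray(P,float);z=p[3] if len(p)>3 else 0
    return P@np.array([[c,s,0],[-s,c,0],[0,0,1]])+[p[0],p[1],z]
def render(s,n,p):
    m=np.zeros((480,640),np.uint8)
    for q in parts(n):
        h=cv2.convexHull(proj(s,tf(p,q)).astype(np.float32))
        cv2.fillConvexPoly(m,np.round(h*16).astype(np.int32),255,cv2.LINE_AA,4)
    return m/255.
def cmask(s,n,p0,r=.16):
    hsv=cv2.cvtColor(s['img'],cv2.COLOR_BGR2HSV);a,b=HUE[n]
    m=cv2.inRange(hsv,(a,110,40),(b,255,255))
    roi=np.zeros_like(m);c=[[p0[0]+r*np.cos(t),p0[1]+r*np.sin(t),.02] for t in np.linspace(0,6.28,24)]
    cv2.fillConvexPoly(roi,proj(s,c).astype(np.int32),1)
    return cv2.medianBlur(m*roi,3)/255.
def fit(S,n,p0,yaws=None,z=0,r=.16):
    M=[cmask(s,n,p0,r) for s in S]
    f=lambda q:sum(np.abs(render(s,n,[q[0]*.01,q[1]*.01,q[2]*.1,z])-m).sum()/max(m.sum(),1) for s,m in zip(S,M))
    best=None
    for y in (np.arange(0,6.28,.4) if yaws is None else yaws):
        x0=np.array([p0[0]*100,p0[1]*100,y*10])
        o=minimize(f,x0,method='Nelder-Mead',options=dict(initial_simplex=x0+np.vstack([np.zeros(3),np.eye(3)*1.5]),maxiter=120,xatol=.005,fatol=1e-4))
        if best is None or o.fun<best.fun: best=o
    q=best.x;return np.array([q[0]*.01,q[1]*.01,(q[2]*.1+np.pi)%(2*np.pi)-np.pi]),best.fun
def snaps(): 
    S=[ctrl.snapshot(c) for c in('scene','side')]
    for s in S: s['mtx']=np.array(s['mtx'],float)
    return S
E
python3 - <<'E'
from h import *
S=snaps()
for n,p0,r in [('big',(.54,.306),.19),('mid',(.63,-.23),.15),('small',(.45,-.208),.078)]:
    p,e=fit(S,n,p0,r=r);print(n,p.round(4),np.degrees(p[2]).round(2),round(e,3))
    for s in S:
        ps=proj(s,tf(p,[[0,0,0],[DIM[n][0]/2,0,DIM[n][2]]]));cv2.circle(s['img'],tuple(map(int,ps[1])),2,(255,0,255),-1)
        c,_=cv2.findContours((render(s,n,p)>.5).astype(np.uint8),cv2.RETR_LIST,cv2.CHAIN_APPROX_NONE);cv2.drawContours(s['img'],c,-1,(255,255,255),1)
a=cv2.resize(S[0]['img'][100:400,140:460],None,fx=1.25,fy=1.25);b=cv2.resize(S[1]['img'][150:450,110:430],None,fx=1.25,fy=1.25)
cv2.imwrite('pics/fit1.png',np.hstack([a,b]))
E
```

```text
big [0.5379 0.3051 1.7513] 100.34 0.108
mid [ 0.6311 -0.2288  1.3931] 79.82 0.626
small [ 0.4523 -0.2074  1.4542] 83.32 0.246
```

View pics/fit1.png

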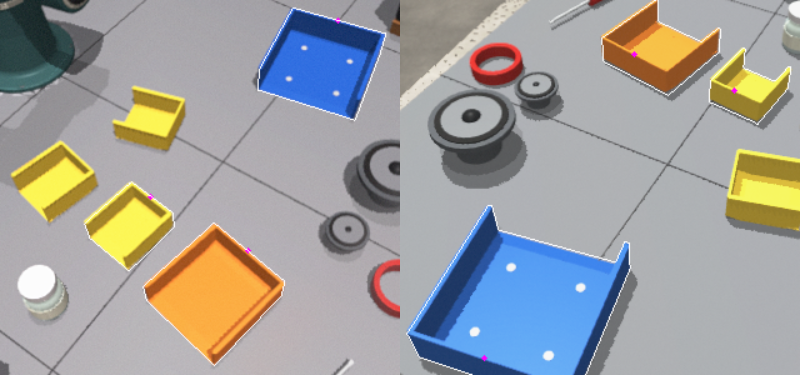

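The crop shows the chosen yellow tray at scene (244,280) outlined, as are orange and blue. All three closed ends (magenta dots) face +y. The other two yellow trays are plainly nearer the base. Next: check for tall obstacles and plan the approach.

```bash
cat >> h.py <<'E'
from scipy.spatial.transform import Rotation as Ro
def pose():
    st=ctrl.read_state();R=Ro.from_rotvec(st['orientation']);x=R.as_matrix()[:,0]
    return np.array(st['eef_pos']),R,np.degrees(np.arctan2(x[1],x[0])),st
def down(yaw):
    c,s=np.cos(np.radians(yaw)),np.sin(np.radians(yaw));return Ro.from_matrix(np.array([[c,s,0],[s,-c,0],[0,0,-1]]).T)
def rows(W,start=None):
    """W: 10 x (x,y,z,yaw deg,open) -> rows; start=(x,y,z,yaw) commanded pose"""
    if start is None: p,R,_,_=pose()
    else: p,R=np.array(start[:3],float),down(start[3])
    out=[]
    for w in W:
        d=R.inv().apply(np.array(w[:3])-p)/.5;r=(R.inv()*down(w[3])).as_rotvec()/(np.pi/4)
        out.append(', '.join(f'{v:.3f}'.rstrip('0').rstrip('.') for v in np.round([*d,*r,w[4]],3)+0.))
    print(',\n'.join(out))
def lin(a,b,n): return [np.array(a)+(np.array(b)-a)*(i+1)/n for i in range(n)]
E
python3 - <<'E'
from h import *
p,R,y,st=pose();print(p.round(4),y,R.as_matrix().round(3).tolist(),st['clock'])
S=snaps();print(proj(S[0],[p,p+[0,0,.1]]).round(),ray(S[1],(430,135),0).round(3),ray(S[0],(120,440),.0).round(3))
print(proj(S[1],[[*ray(S[1],(430,135),0)[:2],h] for h in (.1,.15,.2,.25)]).round())
rows([[.4,-.4,.25,55,1]]*10)
E
```

```text
[ 0.1505 -0.658   0.2313] 12.881320891699707 [[0.975, 0.223, 0.0], [0.223, -0.975, -0.0], [-0.0, 0.0, -1.0]] 0.8
[[-129.  330.]
 [-188.  297.]] [ 0.494 -0.582  0.   ] [ 0.462 -0.566  0.   ]
[[436. 100.]
 [439.  82.]
 [442.  62.]
 [445.  42.]]
0.602, -0.392, -0.037, 0, 0, -0.936, 1,
0.602, -0.392, -0.037, 0, 0, -0.936, 1,
0.602, -0.392, -0.037, 0, 0, -0.936, 1,
0.602, -0.392, -0.037, 0, 0, -0.936, 1,
0.602, -0.392, -0.037, 0, 0, -0.936, 1,
0.602, -0.392, -0.037, 0, 0, -0.936, 1,
0.602, -0.392, -0.037, 0, 0, -0.936, 1,
0.602, -0.392, -0.037, 0, 0, -0.936, 1,
0.602, -0.392, -0.037, 0, 0, -0.936, 1,
0.602, -0.392, -0.037, 0, 0, -0.936, 1
```

>>> apply_moves --motion '[0.6,-0.4,-0.14,0,0,-0.93,1,0.6,-0.4,-0.14,0,0,-0.93,1,0.6,-0.4,-0.14,0,0,-0.93,1,0.6,-0.4,-0.14,0,0,-0.93,1,0.6,-0.4,-0.14,0,0,-0.93,1,0.6,-0.4,-0.14,0,0,-0.93,1,0.6,-0.4,-0.14,0,0,-0.93,1,0.6,-0.4,-0.14,0,0,-0.93,1,0.6,-0.4,-0.14,0,0,-0.93,1,0.6,-0.4,-0.14,0,0,-0.93,1]'

```text
clock: 1.73
eef_pos: [0.4027, -0.3924, 0.3036]
orientation: [2.784, 1.45, 0.006]
force: [-0.5, -0.1, -0.0]
grip_width: 1.003
grasp_force: 0.0
```

Run:
```python
from h import *
rows([[.634,-.189,.12,79.8,1]])
```

```text
0.598, 0.145, 0.369, 0.006, -0.002, -0.55, 1
```

>>> apply_moves --motion '[0.598,0.145,0.369,0.006,0,-0.55,1,0.598,0.145,0.369,0.006,0,-0.55,1,0.598,0.145,0.369,0.006,0,-0.55,1,0.598,0.145,0.369,0.006,0,-0.55,1,0.598,0.145,0.369,0.006,0,-0.55,1,0.598,0.145,0.369,0.006,0,-0.55,1,0.598,0.145,0.369,0.006,0,-0.55,1,0.598,0.145,0.369,0.006,0,-0.55,1,0.598,0.145,0.369,0.006,0,-0.55,1,0.598,0.145,0.369,0.006,0,-0.55,1]'

```text
clock: 2.57
eef_pos: [0.6305, -0.1903, 0.1122]
orientation: [-2.405, -2.007, 0.006]
force: [0.2, -0.2, -0.2]
grip_width: 0.999
grasp_force: 0.0
```

Run:
```python
from h import *
p,R,y,st=pose();print(p.round(4),y,st['clock'])
rows([[.634,-.189,.006,79.8,1]])
```

```text
[ 0.6305 -0.1903  0.1122] 79.67705808278873 2.5667
0.003, 0.008, 0.212, -0.012, -0.004, -0.003, 1
```

>>> apply_moves --motion '[0.001,0.004,0.03,-0.006,0,0,1,0.002,0.007,0.06,-0.012,0,0,1,0.002,0.007,0.09,-0.012,0,0,1,0.002,0.007,0.12,-0.012,0,0,1,0.002,0.007,0.15,-0.012,0,0,1,0.002,0.007,0.17,-0.012,0,0,1,0.002,0.007,0.19,-0.012,0,0,1,0.002,0.007,0.2,-0.012,0,0,1,0.002,0.007,0.21,-0.012,0,0,1,0.002,0.007,0.212,-0.012,0,0,1]'

```text
clock: 3.4
eef_pos: [0.6331, -0.1936, 0.0102]
orientation: [2.414, 2.007, 0.006]
force: [0.1, 0.2, -0.7]
grip_width: 0.997
grasp_force: 0.0
```

```bash
cat > path.py <<'E'
from h import *
B=np.array([.5379,.3051,100.34])
def tcp(x,y,yaw,d=.060,lat=0,z=.006,o=1):
    c,s=np.cos(np.radians(yaw)),np.sin(np.radians(yaw))
    return [x+d*c-lat*s,y+d*s+lat*c,z,yaw,o]
E
python3 - <<'E'
from path import *
p,R,y,st=pose();print(p.round(4),y,st['force'])
# tray COM path: heading-tangent arc from 79.8 to ~104 with R=.2
pt=np.array([.6311,-.2288]);h=79.8;W=[]
for d in (.010,.020): W.append(tcp(*pt,h,d=.040+d,lat=.004))
while len(W)<12:
    ds=.0105;h=min(h+np.degrees(ds/.2),104);pt=pt+ds*np.array([np.cos(np.radians(h)),np.sin(np.radians(h))]);W.append(tcp(*pt,h,lat=.004))
print(pt,h)
W=W[:10];print(np.round(W,3).tolist());rows(W)
E
```

```text
[ 0.6331 -0.1936  0.0102] 79.47004685320272 [ 0.0589228   0.21963285 -0.68940942]
[ 0.62116668 -0.12517158] 104
[[0.636, -0.179, 0.006, 79.8, 1.0], [0.638, -0.169, 0.006, 79.8, 1.0], [0.636, -0.158, 0.006, 82.808, 1.0], [0.634, -0.148, 0.006, 85.816, 1.0], [0.631, -0.137, 0.006, 88.824, 1.0], [0.627, -0.127, 0.006, 91.832, 1.0], [0.623, -0.117, 0.006, 94.84, 1.0], [0.619, -0.107, 0.006, 97.848, 1.0], [0.614, -0.098, 0.006, 100.856, 1.0], [0.608, -0.088, 0.006, 103.864, 1.0]]
0.03, 0, 0.009, 0.005, -0.001, -0.007, 1,
0.05, 0, 0.009, 0.005, -0.001, -0.007, 1,
0.07, -0.007, 0.009, 0.006, -0.001, -0.074, 1,
0.09, -0.016, 0.009, 0.006, -0.001, -0.141, 1,
0.11, -0.025, 0.008, 0.006, -0.001, -0.208, 1,
0.129, -0.036, 0.008, 0.006, -0.001, -0.275, 1,
0.147, -0.048, 0.008, 0.006, -0.001, -0.342, 1,
0.165, -0.06, 0.008, 0.006, 0, -0.408, 1,
0.182, -0.074, 0.008, 0.006, 0, -0.475, 1,
0.198, -0.088, 0.008, 0.006, 0, -0.542, 1
```

>>> apply_moves --motion '[0.03,0,0.003,0.005,0,0,1,0.05,0,0.005,0.005,0,0,1,0.07,-0.007,0.005,0.005,0,-0.07,1,0.09,-0.016,0.005,0.005,0,-0.14,1,0.11,-0.025,0.005,0.005,0,-0.21,1,0.13,-0.036,0.005,0.005,0,-0.275,1,0.147,-0.048,0.005,0.005,0,-0.34,1,0.165,-0.06,0.005,0.005,0,-0.41,1,0.182,-0.074,0.005,0.005,0,-0.475,1,0.198,-0.088,0.005,0.005,0,-0.54,1]'

```text
clock: 4.23
eef_pos: [0.609, -0.0865, 0.0091]
orientation: [1.933, 2.473, 0.003]
force: [-0.5, -0.6, 0.6]
grip_width: 1.001
grasp_force: 0.5
```

Run:
```python
from path import *
p,R,y,st=pose();print(p.round(4),y,np.round(st['force'],2))
S=snaps()
q,e=fit(S,'mid',p[:2]-.06*np.array([np.cos(np.radians(y)),np.sin(np.radians(y))]),yaws=np.radians([90,104]),r=.15)
print(q.round(4),np.degrees(q[2]),e)
d=q[:2]-B[:2];b=np.radians(B[2]);print('along',d@[np.cos(b),np.sin(b)],'left',d@[-np.sin(b),np.cos(b)])
f=(p[:2]-q[:2]);print('tcp in tray',f@[np.cos(q[2]),np.sin(q[2])],f@[-np.sin(q[2]),np.cos(q[2])])
```

```text
[ 0.609  -0.0865  0.0091] 103.99359764476175 [-0.45 -0.56  0.64]
[ 0.6291 -0.1441  1.8511] 106.05889738678736 1.6930243354816166
along -0.4582289993206464 left -0.009102603737678794
tcp in tray 0.06087721654118079 0.0033805636773020778
```

```bash
cat >> path.py <<'E'
def seq(q,plan,lat,z,n=10,d=.061):
    pt=np.array(q[:2]);h=q[2];W=[]
    for ds,dh in plan:
        h+=dh;pt=pt+ds*np.array([np.cos(np.radians(h)),np.sin(np.radians(h))]);W.append(tcp(*pt,h,d=d,lat=lat,z=z))
    rows(W);b=np.radians(B[2]);dd=pt-B[:2];print('end',pt.round(4),h,'along,left',(dd@[np.cos(b),np.sin(b)]).round(4),(dd@[-np.sin(b),np.cos(b)]).round(4))
E
python3 - <<'E'
from path import *
seq([.6286,-.1442,104],[(.013,0)]*10,.003,.007)
E
```

```text
0.024, 0.006, 0.003, 0.001, 0, -0.002, 1,
0.05, 0.006, 0.003, 0.001, 0, -0.002, 1,
0.076, 0.006, 0.003, 0.001, 0, -0.002, 1,
0.102, 0.006, 0.003, 0.001, 0, -0.002, 1,
0.128, 0.006, 0.003, 0.001, 0, -0.002, 1,
0.154, 0.006, 0.003, 0.001, 0, -0.002, 1,
0.18, 0.006, 0.003, 0.001, 0, -0.002, 1,
0.206, 0.006, 0.003, 0.001, 0, -0.002, 1,
0.232, 0.006, 0.003, 0.001, 0, -0.002, 1,
0.258, 0.006, 0.003, 0.001, 0, -0.002, 1
end [ 0.5972 -0.0181] 104 along,left -0.3285 -0.0003
```

>>> apply_moves --motion '[0.026,0,0.002,0,0,0,1,0.052,0,0.003,0,0,0,1,0.078,0,0.003,0,0,0,1,0.104,0,0.003,0,0,0,1,0.13,0,0.003,0,0,0,1,0.156,0,0.003,0,0,0,1,0.182,0,0.003,0,0,0,1,0.208,0,0.003,0,0,0,1,0.234,0,0.003,0,0,0,1,0.26,0,0.003,0,0,0,1]'

```text
clock: 5.17
eef_pos: [0.5768, 0.0396, 0.0066]
orientation: [1.938, 2.471, 0.001]
force: [1.0, -1.9, 1.3]
grip_width: 0.998
grasp_force: 0.8
```

```bash
cat >> path.py <<'E'
def look(n='mid',yaws=(95,104),d=.06,z=0,r=.15,ref=B):
    p,R,y,st=pose();print(p.round(4),y,np.round(st['force'],2),st['clock']);S=snaps()
    q,e=fit(S,n,p[:2]-d*np.array([np.cos(np.radians(y)),np.sin(np.radians(y))]),yaws=np.radians(yaws),r=r,z=z)
    print(q.round(4),np.degrees(q[2]).round(1),round(e,3));dd=q[:2]-ref[:2];b=np.radians(ref[2])
    print('along',(dd@[np.cos(b),np.sin(b)]).round(4),'left',(dd@[-np.sin(b),np.cos(b)]).round(4))
    f=p[:2]-q[:2];print('tcp in tray',(f@[np.cos(q[2]),np.sin(q[2])]).round(4),(f@[-np.sin(q[2]),np.cos(q[2])]).round(4))
    return q,S
E
python3 - <<'E'
from path import *
q,_=look()
p,R,y,st=pose()
seq([*tcp(p[0],p[1],y,d=-.061,lat=-.003)[:2],y],[(.013,-.5)]*7+[(.013,0)]*3,.003,.008)
E
```

```text
[0.5768 0.0396 0.0066] 103.7803321205852 [ 1.03 -1.94  1.28] 5.1667
[ 0.5947 -0.015   1.8525] 106.1 1.937
along -0.3251 left 0.0015
tcp in tray 0.0574 0.002
0.026, 0.001, -0.003, 0, -0.001, 0.011, 1,
0.052, 0.003, -0.003, 0, -0.001, 0.022, 1,
0.078, 0.005, -0.003, 0, -0.001, 0.033, 1,
0.104, 0.007, -0.003, 0, -0.001, 0.044, 1,
0.13, 0.009, -0.003, 0, -0.001, 0.056, 1,
0.156, 0.011, -0.003, 0, -0.001, 0.067, 1,
0.182, 0.014, -0.003, 0, -0.001, 0.078, 1,
0.208, 0.015, -0.003, 0, -0.001, 0.078, 1,
0.234, 0.017, -0.003, 0, -0.001, 0.078, 1,
0.26, 0.019, -0.003, 0, -0.001, 0.078, 1
end [0.5678 0.1094] 100.38674213898905 along,left -0.1979 0.0057
```

>>> apply_moves --motion '[0.026,0.001,-0.003,0,0,0.011,1,0.052,0.004,-0.003,0,0,0.022,1,0.078,0.007,-0.003,0,0,0.033,1,0.104,0.01,-0.003,0,0,0.044,1,0.13,0.012,-0.003,0,0,0.055,1,0.156,0.015,-0.003,0,0,0.066,1,0.182,0.018,-0.003,0,0,0.078,1,0.208,0.02,-0.003,0,0,0.078,1,0.234,0.023,-0.003,0,0,0.078,1,0.26,0.025,-0.003,0,0,0.078,1]'

```text
clock: 6.1
eef_pos: [0.5581, 0.1682, 0.0079]
orientation: [2.014, 2.411, 0.0]
force: [0.3, -1.4, 0.3]
grip_width: 1.002
grasp_force: 0.5
```

Run:
```python
from path import *
q,S=look()
cv2.imwrite('pics/e.png',np.hstack([cv2.resize(s['img'][50:400,50:500],None,fx=.88,fy=.88) for s in S]))
```

```text
[0.5581 0.1682 0.0079] 100.25947723893226 [ 0.29 -1.44  0.31] 6.1
[0.5736 0.1103 1.7748] 101.7 2.184
along -0.1981 left -0.0001
tcp in tray 0.0599 0.0034
```

View pics/e.png

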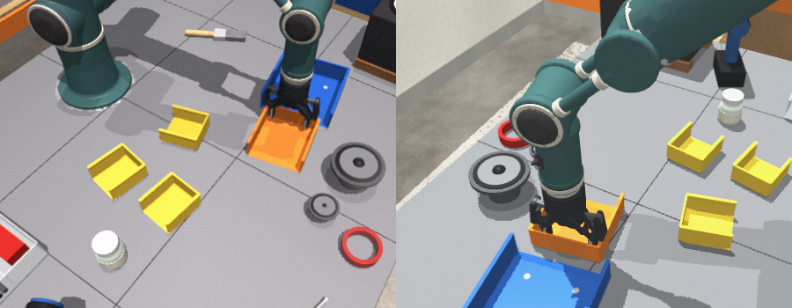

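The picture shows the orange tray lined up in front of blue's mouth with the fingers at its closed end. The bystanders are untouched. I'll push it straight in.

>>> apply_moves --motion '[0.022,0,-0.002,0,0,0,1,0.044,0,-0.004,0,0,0,1,0.066,0,-0.006,0,0,0,1,0.09,0,-0.006,0,0,0,1,0.114,0,-0.006,0,0,0,1,0.138,0,-0.006,0,0,0,1,0.162,0,-0.006,0,0,0,1,0.186,0,-0.006,0,0,0,1,0.21,0,-0.006,0,0,0,1,0.234,0,-0.006,0,0,0,1]'

```text
clock: 7.03
eef_pos: [0.5373, 0.2839, 0.0112]
orientation: [2.013, 2.411, 0.001]
force: [0.1, -2.0, 1.1]
grip_width: 1.0
grasp_force: 1.0
```

Run:
```python
from path import *
q,S=look(z=.003)
```

```text
[0.5373 0.2839 0.0112] 100.28340781662516 [ 0.05 -1.97  1.06] 7.0333
[0.5532 0.2265 1.812 ] 103.8 3.269
along -0.0801 left -0.0009
tcp in tray 0.0596 0.0017
```

>>> apply_moves --motion '[0.022,0,0,0,0,0,1,0.044,0,0,0,0,0,1,0.066,0,0,0,0,0,1,0.088,0,0,0,0,0,1,0.11,0,0,0,0,0,1,0.13,0,0,0,0,0,1,0.15,0,0,0,0,0,1,0.166,0,0,0,0,0,1,0.18,0,0,0,0,0,1,0.19,0,0,0,0,0,1]'

```text
clock: 7.97
eef_pos: [0.5204, 0.377, 0.0111]
orientation: [2.013, 2.411, 0.001]
force: [0.8, -0.8, -1.0]
grip_width: 0.999
grasp_force: 0.5
```

>>> apply_moves --motion '[0.003,0,0,0,0,0,1,0.006,0,0,0,0,0,1,0.008,0,0,0,0,0,1,0.01,0,0,0,0,0,1,0.012,0,0,0,0,0,1,0.014,0,0,0,0,0,1,0.016,0,0,0,0,0,1,0.018,0,0,0,0,0,1,0.018,0,0,0,0,0,1,0.018,0,0,0,0,0,1]'

```text
clock: 8.8
eef_pos: [0.5192, 0.3839, 0.0111]
orientation: [2.013, 2.41, -0.001]
force: [2.0, -5.5, 2.1]
grip_width: 1.0
grasp_force: 2.5
```

>>> apply_moves --motion '[0.001,0,0,0,0,0,1,0.002,0,0,0,0,0,1,0.003,0,0,0,0,0,1,0.004,0,0,0,0,0,1,0.005,0,0,0,0,0,1,0.005,0,0,0,0,0,1,0.005,0,0,0,0,0,1,0.005,0,0,0,0,0,1,0.005,0,0,0,0,0,1,0.005,0,0,0,0,0,1]'

```text
clock: 9.63
eef_pos: [0.5192, 0.3839, 0.0112]
orientation: [2.013, 2.407, -0.005]
force: [2.1, -13.3, 5.9]
grip_width: 1.002
grasp_force: 6.6
```

>>> apply_moves --motion '[-0.01,0,0,0,0,0,1,-0.03,0,0,0,0,0,1,-0.05,0,-0.02,0,0,0,1,-0.06,0,-0.08,0,0,0,1,-0.07,0,-0.15,0,0,0,1,-0.08,0,-0.22,0,0,0,1,-0.15,0,-0.25,0,0,0,1,-0.23,0,-0.25,0,0,0,1,-0.31,0,-0.25,0,0,0,1,-0.39,0,-0.25,0,0,0,1]'

```text
clock: 10.47
eef_pos: [0.5536, 0.1942, 0.138]
orientation: [2.011, 2.411, 0.005]
force: [1.0, -0.1, 0.6]
grip_width: 1.002
grasp_force: 0.0
```

Run:
```python
from path import *
p,R,y,st=pose();print(p.round(3),y)
S=snaps()
for s in S:s['mtx']=np.array(s['mtx'],float)
q,e=fit(S,'mid',(.534,.325),yaws=np.radians([100.3]),z=.003,r=.19);print(q.round(4),np.degrees(q[2]),e)
d=q[:2]-B[:2];b=np.radians(B[2]);print(d@[np.cos(b),np.sin(b)],d@[-np.sin(b),np.cos(b)])
q,e=fit(S,'small',(.4523,-.2074),yaws=np.radians([75,83.3,92]),r=.078);print(q.round(4),np.degrees(q[2]),e)
t=tcp(q[0],q[1],np.degrees(q[2]),d=.0485-.011-.015,z=.12,o=.33);print(np.round(t,3));rows([t])
cv2.imwrite('pics/f.png',np.hstack([cv2.resize(s['img'][50:480,0:450],None,fx=.88,fy=.88) for s in S]))
```

```text
[0.554 0.194 0.138] 100.34735749298105
[0.539  0.3075 1.8203] 104.29537223759222 2.9823227048941443
0.002151257946879158 -0.0015310260386057688
[ 0.4519 -0.207   1.455 ] 83.36420698318395 0.2527502264096665
[ 0.454 -0.185  0.12  83.364  0.33 ]
-0.704, -0.326, 0.035, 0.003, 0.002, 0.369, 0.33
```

View pics/f.png

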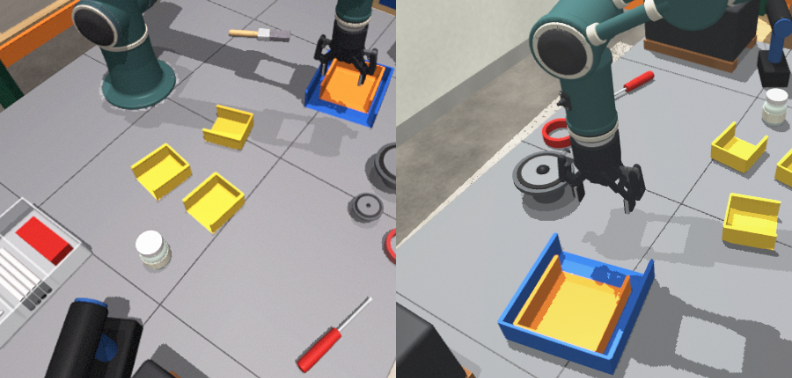

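The picture shows orange seated inside blue. The target yellow tray is unmoved, at about (214,200) in the left half. Contact was at 81 mm against 80 expected, so orange is home. Moving on to yellow.

>>> apply_moves --motion '[-0.704,-0.326,0.035,0,0,0.375,0.33,-0.704,-0.326,0.035,0,0,0.375,0.33,-0.704,-0.326,0.035,0,0,0.375,0.33,-0.704,-0.326,0.035,0,0,0.375,0.33,-0.704,-0.326,0.035,0,0,0.375,0.33,-0.704,-0.326,0.035,0,0,0.375,0.33,-0.704,-0.326,0.035,0,0,0.375,0.33,-0.704,-0.326,0.035,0,0,0.375,0.33,-0.704,-0.326,0.035,0,0,0.375,0.33,-0.704,-0.326,0.035,0,0,0.375,0.33]'

```text
clock: 11.4
eef_pos: [0.4544, -0.1838, 0.1191]
orientation: [2.346, 2.085, 0.0]
force: [0.4, 0.1, -0.1]
grip_width: 0.332
grasp_force: 0.0
```

Run:
```python
from path import *
p,R,y,st=pose();print(p.round(4),y,st['grip_width'])
rows([[.454,-.187,.016,83.4,.33]])
b=np.radians(B[2]);q=np.array([.452,-.207]);d=q-B[:2];print(d@[np.cos(b),np.sin(b)],d@[-np.sin(b),np.cos(b)])
```

```text
[ 0.4544 -0.1838  0.1191] 83.24570936526631 0.33154368100026815
-0.006, 0, 0.206, 0.003, 0.002, -0.003, 0.33
-0.4883653713489709 0.1764213254319946
```

>>> apply_moves --motion '[0,0,0.04,0,0,0,0.33,0,0,0.08,0,0,0,0.33,-0.004,0,0.11,0,0,0,0.33,-0.004,0,0.14,0,0,0,0.33,-0.004,0,0.16,0,0,0,0.33,-0.004,0,0.18,0,0,0,0.33,-0.004,0,0.195,0,0,0,0.33,-0.004,0,0.205,0,0,0,0.33,-0.004,0,0.21,0,0,0,0.33,-0.004,0,0.21,0,0,0,0.33]'

```text
clock: 12.23
eef_pos: [0.4554, -0.1817, 0.0132]
orientation: [2.345, 2.09, 0.001]
force: [0.1, -0.3, -0.6]
grip_width: 0.33
grasp_force: 0.0
```

```bash
cat >> path.py <<'E'
def arc(q,target,R,n,ds=.0125,d=.0375,lat=0,z=.014,o=.33,pre=0):
    pt=np.array(q[:2]);h=q[2];W=[tcp(*pt,h,d=d-pre*(1-(i+1)/2),lat=lat,z=z,o=o) for i in range(2 if pre else 0)]
    while len(W)<n:
        dh=np.clip(target-h,-np.degrees(ds/R),np.degrees(ds/R));h+=dh
        pt=pt+ds*np.array([np.cos(np.radians(h)),np.sin(np.radians(h))]);W.append(tcp(*pt,h,d=d,lat=lat,z=z,o=o))
    rows(W);b=np.radians(B[2]);dd=pt-B[:2];print('end',pt.round(4),round(h,2),'along,left',(dd@[np.cos(b),np.sin(b)]).round(4),(dd@[-np.sin(b),np.cos(b)]).round(4))
E
python3 - <<'E'
from path import *
p,R,y,st=pose();print(p.round(4),y,np.round(st['force'],1))
arc([.4519,-.207,83.4],50.3,.2,10,pre=.016)
E
```

```text
[ 0.4554 -0.1817  0.0132] 83.40420708434903 [ 0.1 -0.3 -0.6]
0.008, -0.001, -0.002, 0.001, 0, 0, 0.33,
0.024, -0.001, -0.002, 0.001, 0, 0, 0.33,
0.049, 0.005, -0.002, 0.001, 0, 0.08, 0.33,
0.073, 0.013, -0.002, 0.001, 0, 0.159, 0.33,
0.097, 0.022, -0.001, 0.001, 0, 0.239, 0.33,
0.12, 0.033, -0.001, 0.001, -0.001, 0.318, 0.33,
0.143, 0.045, -0.001, 0.001, -0.001, 0.398, 0.33,
0.164, 0.059, -0.001, 0.001, -0.001, 0.478, 0.33,
0.185, 0.074, -0.001, 0.001, -0.001, 0.557, 0.33,
0.205, 0.09, -0.001, 0.001, -0.001, 0.637, 0.33
end [ 0.4901 -0.1157] 54.75 along,left -0.4054 0.1225
```

>>> apply_moves --motion '[0.008,0,0,0,0,0,0.33,0.024,0,0,0,0,0,0.33,0.049,0.005,0,0,0,0.08,0.33,0.073,0.013,0,0,0,0.16,0.33,0.097,0.022,0,0,0,0.24,0.33,0.12,0.033,0,0,0,0.32,0.33,0.143,0.045,0,0,0,0.4,0.33,0.164,0.059,0,0,0,0.48,0.33,0.185,0.074,0,0,0,0.56,0.33,0.205,0.09,0,0,0,0.64,0.33]'

```text
clock: 13.07
eef_pos: [0.5123, -0.0841, 0.0141]
orientation: [2.793, 1.437, 0.002]
force: [-0.3, -0.4, -0.4]
grip_width: 0.324
grasp_force: 0.3
```

Run:
```python
from path import *
p,R,y,st=pose()
q,S=look('small',(45,55,65,75),d=.0375,r=.09)
# plan a from real tray pose: straight 50 then left arc
pt=tcp(p[0],p[1],y,d=-.0375)[:2]
arc([*pt,y],y,.2,10);
```

```text
[ 0.5123 -0.0841  0.0141] 54.44363676601223 [-0.31 -0.44 -0.41] 13.0667
[ 0.4898 -0.1143  0.9478] 54.3 0.883
along -0.4039 left 0.1226
tcp in tray 0.0376 -0.0007
0.023, -0.002, 0.001, 0.004, -0.002, 0.006, 0.33,
0.048, -0.002, 0.001, 0.004, -0.002, 0.006, 0.33,
0.073, -0.002, 0.001, 0.004, -0.002, 0.006, 0.33,
0.098, -0.002, 0.001, 0.004, -0.002, 0.006, 0.33,
0.123, -0.001, 0.001, 0.004, -0.002, 0.006, 0.33,
0.148, -0.001, 0.001, 0.004, -0.002, 0.006, 0.33,
0.173, -0.001, 0.001, 0.004, -0.002, 0.006, 0.33,
0.198, -0.001, 0.001, 0.004, -0.002, 0.006, 0.33,
0.223, -0.001, 0.001, 0.004, -0.002, 0.006, 0.33,
0.248, -0.001, 0.001, 0.004, -0.002, 0.006, 0.33
end [ 0.5632 -0.0129] 54.44 along,left -0.3174 0.0322
```

Run:
```python
from path import *
q=[.4898,-.1143,54.4];c,s=np.cos(np.radians(54.4)),np.sin(np.radians(54.4))
arc([q[0]+.0855*c,q[1]+.0855*s,54.4],100.34,.2,3)
arc([q[0]+.0855*c,q[1]+.0855*s,54.4],100.34,.2,13)
```

```text
0.194, -0.009, 0.001, 0.004, -0.002, -0.073, 0.33,
0.218, -0.016, 0.001, 0.004, -0.002, -0.153, 0.33,
0.242, -0.026, 0.001, 0.004, -0.002, -0.232, 0.33
end [ 0.5574 -0.0118] 65.14 along,left -0.3153 0.0377
0.194, -0.009, 0.001, 0.004, -0.002, -0.073, 0.33,
0.218, -0.016, 0.001, 0.004, -0.002, -0.153, 0.33,
0.242, -0.026, 0.001, 0.004, -0.002, -0.232, 0.33,
0.265, -0.036, 0.001, 0.004, -0.002, -0.312, 0.33,
0.288, -0.048, 0.001, 0.004, -0.002, -0.391, 0.33,
0.309, -0.062, 0.001, 0.004, -0.002, -0.471, 0.33,
0.33, -0.077, 0.001, 0.004, -0.002, -0.55, 0.33,
0.35, -0.093, 0.001, 0.004, -0.001, -0.63, 0.33,
0.369, -0.11, 0.001, 0.004, -0.001, -0.71, 0.33,
0.387, -0.128, 0.001, 0.004, -0.001, -0.789, 0.33,
0.403, -0.148, 0.001, 0.004, -0.001, -0.869, 0.33,
0.419, -0.168, 0.001, 0.004, -0.001, -0.948, 0.33,
0.433, -0.189, 0.001, 0.005, -0.001, -1.014, 0.33
end [0.5686 0.1107] 100.34 along,left -0.1968 0.0047
```

>>> apply_moves --motion '[0.024,0,0,0,0,0,0.33,0.048,0,0,0,0,0,0.33,0.073,0,0,0,0,0,0.33,0.098,0,0,0,0,0,0.33,0.122,0,0,0,0,0,0.33,0.146,0,0,0,0,0,0.33,0.17,0,0,0,0,0,0.33,0.194,-0.006,0,0,0,-0.07,0.33,0.218,-0.015,0,0,0,-0.15,0.33,0.242,-0.025,0,0,0,-0.23,0.33]'

```text
clock: 14.0
eef_pos: [0.5727, 0.0217, 0.0136]
orientation: [2.647, 1.691, 0.002]
force: [0.6, -0.9, 0.6]
grip_width: 0.327
grasp_force: 0.5
```

Run:
```python
from path import *
p,R,y,st=pose()
q,S=look('small',(55,65,75),d=.0375,r=.09)
pt=tcp(p[0],p[1],y,d=-.0375)[:2]
arc([*pt,y],100.34,.2,10);
```

```text
[0.5727 0.0217 0.0136] 65.12923502479846 [ 0.65 -0.91  0.6 ] 14.0
[ 0.557  -0.0124  1.164 ] 66.7 0.953
along -0.3158 left 0.0382
tcp in tray 0.0375 -0.0009
0.023, -0.006, -0.001, 0.002, -0.002, -0.081, 0.33,
0.047, -0.014, -0.001, 0.002, -0.002, -0.16, 0.33,
0.071, -0.023, -0.001, 0.002, -0.001, -0.24, 0.33,
0.094, -0.034, -0.001, 0.002, -0.001, -0.32, 0.33,
0.117, -0.046, -0.001, 0.002, -0.001, -0.399, 0.33,
0.138, -0.059, -0.001, 0.002, -0.001, -0.479, 0.33,
0.159, -0.074, -0.001, 0.002, -0.001, -0.558, 0.33,
0.179, -0.091, -0.001, 0.002, -0.001, -0.638, 0.33,
0.198, -0.108, -0.001, 0.002, -0.001, -0.718, 0.33,
0.216, -0.126, -0.001, 0.002, -0.001, -0.784, 0.33
end [0.5681 0.1102] 100.34 along,left -0.1971 0.0052
```

>>> apply_moves --motion '[0.023,-0.006,0,0,0,-0.08,0.33,0.047,-0.013,0,0,0,-0.16,0.33,0.071,-0.021,0,0,0,-0.24,0.33,0.094,-0.031,0,0,0,-0.32,0.33,0.117,-0.042,0,0,0,-0.4,0.33,0.138,-0.054,0,0,0,-0.48,0.33,0.16,-0.068,0,0,0,-0.56,0.33,0.182,-0.084,0,0,0,-0.64,0.33,0.202,-0.1,0,0,0,-0.72,0.33,0.22,-0.118,0,0,0,-0.785,0.33]'

```text
clock: 14.93
eef_pos: [0.5652, 0.1456, 0.0136]
orientation: [2.012, 2.411, 0.001]
force: [0.2, -0.4, 0.8]
grip_width: 0.33
grasp_force: 0.4
```

Run:
```python
from path import *
q,S=look('small',(90,100,105),d=.0375,r=.09)
cv2.imwrite('pics/g.png',np.hstack([cv2.resize(S[0]['img'][90:290,280:480],(400,400)),cv2.resize(S[1]['img'][230:480,90:340],(400,400))]))
```

```text
[0.5652 0.1456 0.0136] 100.32358962902835 [ 0.23 -0.36  0.83] 14.9333
[0.5723 0.1086 1.7964] 102.9 1.251
along -0.1995 left 0.0014
tcp in tray 0.0376 -0.0014
```

View pics/g.png

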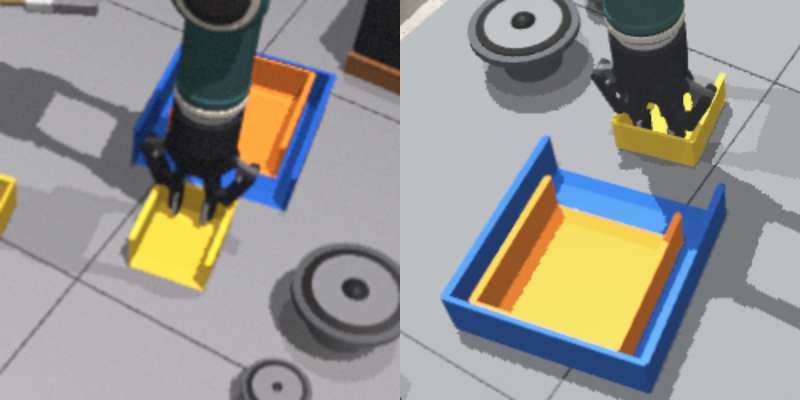

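The picture shows yellow lined up with orange's mouth and orange against blue's closed end. Orange's exact pose from the side view next.

Run:
```python
from path import *
HUE['mid']=(5,30)
s=ctrl.snapshot('side');s['mtx']=np.array(s['mtx'],float)
# exclude yellow tray beyond mouth; blue near wall occludes -> compare with blue mask removed
import h
M=cmask(s,'mid',(.532,.335),.13)
hsv=cv2.cvtColor(s['img'],cv2.COLOR_BGR2HSV);blue=cv2.inRange(hsv,(100,110,40),(130,255,255))/255.
wall=np.zeros((480,640),np.uint8)
for k in (1,3):
    cv2.fillConvexPoly(wall,cv2.convexHull(proj(s,tf([.5379,.3051,1.7513],parts('big')[k])).astype(np.float32)).astype(np.int32),1)
f=lambda q:np.abs(render(s,'mid',[q[0]*.01,q[1]*.01,q[2]*.1,.003])*(1-wall)-M*(1-wall)).sum()/M.sum()
x0=np.array([53.43,32.47,17.513]);o=minimize(f,x0,method='Nelder-Mead',options=dict(initial_simplex=x0+np.vstack([np.zeros(3),np.eye(3)])))
q=o.x*[.01,.01,.1];d=q[:2]-B[:2];b=np.radians(B[2]);print(q,np.degrees(q[2]),o.fun,f(x0),'along',d@[np.cos(b),np.sin(b)],'left',d@[-np.sin(b),np.cos(b)])
```

```text
[0.53725555 0.32917154 1.74064525] 99.73162620007949 0.015703274126098295 0.08020467538018426 along 0.02379629290567351 left -0.003686599341766762
```

>>> apply_moves --motion '[0.024,0,0,0,0,0,0.33,0.048,0.002,0,0,0,0,0.33,0.072,0.004,-0.003,0,0,0,0.33,0.096,0.006,-0.006,0,0,0,0.33,0.12,0.007,-0.006,0,0,0,0.33,0.144,0.008,-0.006,0,0,0,0.33,0.168,0.008,-0.008,0,0,0,0.33,0.192,0.008,-0.012,0,0,0,0.33,0.216,0.008,-0.014,0,0,0,0.33,0.24,0.008,-0.014,0,0,0,0.33]'

```text
clock: 15.92
eef_pos: [0.5472, 0.2649, 0.0207]
orientation: [2.012, 2.411, 0.0]
force: [-0.0, -1.9, -0.4]
grip_width: 0.329
grasp_force: 0.2
```

Run:
```python
from path import *
p,R,y,st=pose();print(p,y,st['force'],st['clock']);b=np.radians(B[2]);d=p[:2]-B[:2];print('tcp along',d@[np.cos(b),np.sin(b)],'left',d@[-np.sin(b),np.cos(b)],'target along',.0385+.0375)
s=snaps();cv2.imwrite('pics/i.png',np.hstack([cv2.resize(s[0]['img'][90:290,280:480],(400,400)),cv2.resize(s[1]['img'][230:480,90:340],(400,400))]))
```

```text
[0.54723658 0.26491662 0.02069161] 100.29858441351118 [-0.03181778 -1.90305573 -0.41101518] 15.9167
tcp along -0.04120661524738259 left -0.0019724719251419357 target along 0.076
```

View pics/i.png

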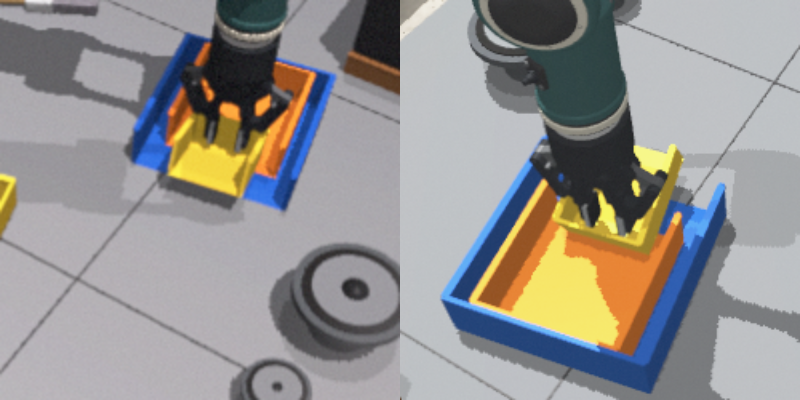

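Yellow is entering orange cleanly, centred. About 117 mm remain.

>>> apply_moves --motion '[0.024,0,0,0,0,0,0.33,0.048,0,0,0,0,0,0.33,0.072,0,0,0,0,0,0.33,0.096,0,0,0,0,0,0.33,0.12,0,0,0,0,0,0.33,0.144,0,0,0,0,0,0.33,0.166,0,0,0,0,0,0.33,0.186,0,0,0,0,0,0.33,0.204,0,0,0,0,0,0.33,0.218,0,0,0,0,0,0.33]'

```text
clock: 16.85
eef_pos: [0.5278, 0.3725, 0.0206]
orientation: [2.013, 2.411, 0.001]
force: [0.6, -0.8, -0.2]
grip_width: 0.329
grasp_force: 0.5
```

>>> apply_moves --motion '[0.003,0,0,0,0,0,0.33,0.006,0,0,0,0,0,0.33,0.009,0,0,0,0,0,0.33,0.012,0,0,0,0,0,0.33,0.014,0,0,0,0,0,0.33,0.016,0,0,0,0,0,0.33,0.018,0,0,0,0,0,0.33,0.02,0,0,0,0,0,0.33,0.02,0,0,0,0,0,0.33,0.02,0,0,0,0,0,0.33]'

```text
clock: 17.68
eef_pos: [0.5267, 0.3797, 0.0208]
orientation: [2.012, 2.41, -0.001]
force: [0.8, -6.2, 3.1]
grip_width: 0.331
grasp_force: 3.3
```

>>> apply_moves --motion '[0.001,0,0,0,0,0,0.33,0.002,0,0,0,0,0,0.33,0.003,0,0,0,0,0,0.33,0.004,0,0,0,0,0,0.33,0.005,0,0,0,0,0,0.33,0.006,0,0,0,0,0,0.33,0.006,0,0,0,0,0,0.33,0.006,0,0,0,0,0,0.33,0.006,0,0,0,0,0,0.33,0.006,0,0,0,0,0,0.33]'

```text
clock: 18.52
eef_pos: [0.5266, 0.3799, 0.0208]
orientation: [2.01, 2.408, -0.007]
force: [2.4, -14.1, 7.1]
grip_width: 0.329
grasp_force: 7.6
```

>>> apply_moves --motion '[-0.01,0,0,0,0,0,0.33,-0.03,0,0,0,0,0,0.33,-0.05,0,0,0,0,0,0.33,-0.05,0,-0.06,0,0,0,0.33,-0.05,0,-0.13,0,0,0,0.33,-0.05,0,-0.21,0,0,0,0.33,-0.1,0,-0.29,0,0,0,0.33,-0.18,0,-0.33,0,0,0,0.33,-0.26,0,-0.35,0,0,0,0.33,-0.34,0,-0.36,0,0,0,0.33]'

```text
clock: 19.35
eef_pos: [0.5562, 0.2221, 0.2032]
orientation: [2.009, 2.411, 0.009]
force: [0.6, -0.6, 0.1]
grip_width: 0.33
grasp_force: 0.0
```

>>> apply_moves --motion '[-0.08,0,0,0,0,0,0.33,-0.16,0,0,0,0,0,0.33,-0.24,0,0,0,0,0,0.33,-0.32,0,0,0,0,0,0.33,-0.4,0,0,0,0,0,0.33,-0.4,0,0,0,0,0,0.33,-0.4,0,0,0,0,0,0.33,-0.4,0,0,0,0,0,0.33,-0.4,0,0,0,0,0,0.33,-0.4,0,0,0,0,0,0.33]'

```text
clock: 20.18
eef_pos: [0.5902, 0.027, 0.1996]
orientation: [2.011, 2.413, 0.001]
force: [-0.2, -0.6, 0.4]
grip_width: 0.328
grasp_force: 0.0
```

Run:
```python
from path import *
p,R,y,st=pose();print(p,st['clock'])
s=snaps();cv2.imwrite('pics/j.png',np.hstack([cv2.resize(s[0]['img'][90:250,320:480],(400,400)),cv2.resize(s[1]['img'][290:480,110:300],(400,400))]))
for c in ['scene','side']:
    for l in ['woofer','tweeter','glue_jar']:
        for d in ctrl.tip_of(c,l)[:1]: print(l,np.round(ray(s[c=='side'],d['pixel'],0),3))
```

```text
[0.59019878 0.02704215 0.1996268 ] 20.1833
woofer [0.776 0.107 0.   ]
tweeter [ 0.753 -0.027  0.   ]
glue_jar [ 0.427 -0.38   0.   ]
woofer [0.781 0.11  0.   ]
tweeter [ 0.76  -0.026  0.   ]
glue_jar [ 0.42  -0.375  0.   ]
```

View pics/j.png

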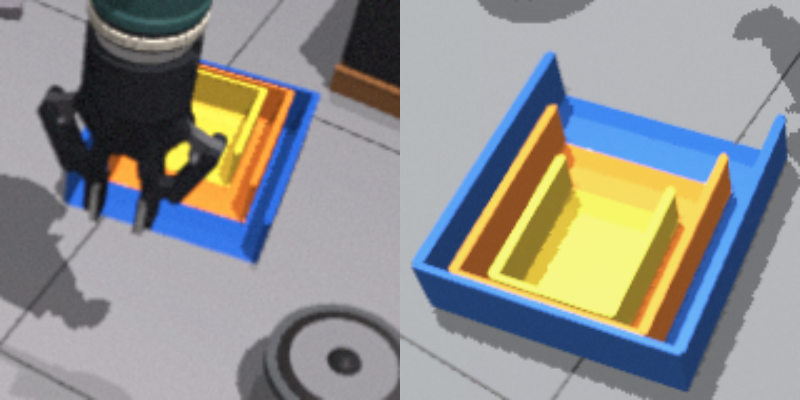

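The picture shows yellow, orange and blue with their closed ends flush against each other. The gripper is clear and the bystanders are where they were. Handing in.

```bash
python3 -c "
from station import ctrl
print(ctrl.finish_job())"
```

```text
the job is handed in; nothing more can be done
None
```

The job is handed in at about 20 s: orange is home in blue, yellow is home in orange, both checked by contact force and pictures, and the loudspeaker drivers and jar were not moved.

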